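Inspect a clock wheel under the hand magnifier

TASK

First stand the largest of the three brass clock wheels from the parts tray flat inside the rim of the round inspection stage and let go of it. Then draw the hand magnifier out of its leaning holder and hold it with its lens level and centred over that wheel, about 12 cm above the bench; finish while still holding it there, with nothing else carrying it. Leave the other two wheels and everything else on the bench where they are.

Things in the scene. Friction and masses are not known exactly. Their poses are not given: they have to be found in the camera images.
- wheel_large: the largest wheel, loose: brass toothed disc 46 mm across and 5 mm thick, with an upright steel arbor 10 mm in diameter on its centre; 40 mm high in all, about 75 g; stands on its disc in one of the three tray compartments, arbor up. Best gripped by the arbor from above. Origin: centre of the underside; z up the arbor
- tray: fixed open wooden parts tray, 84 mm (x) by 220 mm (y), 18 mm high, walls 5 mm, floor 5 mm thick; three compartments in a row along its y, 72 mm between their centres, one wheel in each. Origin: centre of the underside
- stage: fixed round steel inspection stage, 80 mm across at its foot, 62 mm above; flat top 16 mm above the bench inside a rim of 54 mm inner diameter that stands 3 mm higher. Origin: centre of the underside
- stage_top (a point): centre of the stage's flat top, 16 mm above the bench; z up
- magnifier: loose hand magnifier, about 100 g: straight handle, round lens on its end. x runs along the handle to the lens, y is the handle's width, z the lens's normal. Origin: on the handle's centre line, 90 mm from the lens centre, 85 mm from the free end; grip it here. Handle 12 mm wide (y), 10 mm thick (z). It starts in the holder, lens up, handle about 51 degrees up from level
- lens (a point): centre of the magnifier's lens, axes as the magnifier's. Lens ring 70 mm across, 8 mm thick, both faces alike; a steel neck 10 by 8 mm joins it to the wooden handle, which ends 60 mm from here. The mass centre of the whole lies on the handle about 78 mm from here
- holder: fixed: wooden base 85 (x) by 64 (y) by 12 mm high, with a black sleeve 21 mm wide outside, leaning 55 degrees up from level towards the holder's +x. The handle's free end sits 40 mm deep in it, 1 to 1.5 mm of play a side, and comes out straight along its own length. Mouth 45 mm below the magnifier's origin; fingers can close on the handle along y. Origin: centre of the underside
- wheel_medium: another loose brass wheel, toothed disc 36 mm across, same 10 mm arbor and 40 mm height; stays in the tray. Origin: centre of the underside; z up the arbor
- wheel_small: another loose brass wheel, toothed disc 28 mm across, same 10 mm arbor and 40 mm height; stays in the tray. Origin: centre of the underside; z up the arbor
- tin: bystander: round closed metal tin, 92 mm across, 28 mm high. Origin: centre of the underside
- loupe: bystander: black watchmaker's eyepiece standing on the bench, 38 mm across, 32 mm high. Origin: centre of the underside
- oil: bystander: small oil bottle with red cap, 26 mm across, 55 mm high. Origin: centre of the underside
- screwdriver: bystander: screwdriver lying on the bench, 150 mm long. Its x axis runs from handle to tip
- tweezers: bystander: steel tweezers lying on the bench, 125 mm long, 6 mm high. Origin: mid-length, underside; x runs to the tips
- case_ring: bystander: steel case ring lying flat, 48 mm across, 10 mm high. Origin: centre of the underside
Not all that is in view belongs to the job. Leave any orange look-alike of the magnifier alone.

How it is judged:
By the outcome, as a careful person would: the job done as asked, in the order asked, and still so for the second after the job is handed in, while the arm keeps its last pose, push and grip.
It also fails if it takes over 64 s, if anything falls off the work surface, if the arm or the gripper's body presses on something with over 40 N, if the wrist force passes 120 N, or if a joint passes its speed limit or range.

ROBOT

A 6-joint arm with a two-finger parallel gripper is mounted at the origin on the work surface. World frame = base frame: x ahead of the robot, y to its left, z up, the work surface at z = 0. Lengths are in m, angles in rad, forces in N, time in s.
With the tool pointing down it reaches from about 0.225 to 0.725 m from the base axis. Payload 3.1 kg.
Tool frame: the origin (TCP) lies at the very end of the fingers, on their centre line; the grasp point (between the pads) lies 19 mm behind it; y points along the fingers, z is the direction in which the jaws open and shut, and the axes are right-handed (so a half turn about y gives the same grasp; the last joint's range is limited). The gripper opens to 85 mm and grips with 20 to 120 N. Pads are 22 mm wide; open, the fingers measure 114 mm over their backs; the gripper's body (76 mm by 85 mm) begins 54 mm behind the grasp point. The pads swing forward as they close: fully open they stand 13 mm farther back than shut.
Start: joints at [-1.442, 0.048, 0.099, 1.622, 0, 1.443], TCP at [0.133, -0.508, 0.231] pointing down, gripper open.
Joint ranges: [-2.91, 2.91], [-0.99, 1.94], [-1.21, 1.42], [-2.12, 2.29], [-1.49, 1.47], [-3.14, 3.14]. Speed limits (rad/s): [2.79, 2.79, 3.14, 3.14, 3.14, 3.14].

INTERFACE

Orientations are given as a unit quaternion [w, x, y, z].
In Python, from rig import state, viewer, bot, models gives the robot as it stands. The module is installed in compiled form; this text tells all that it offers.
- The arm moves only by the tool move_arm, never from a script. Its argument "targets" is a list that holds one entry, the list of rows, each a list of 5 numbers: the shift along the tool's x, y, z in m, then the turn about the tool's y in degrees, then the closure, from 0 (fully open) to 1 (shut). In form: [[[x, y, z, roll, claw], ...]]. A call has 1 to 20 rows; each row shifts and turns the pose as measured when the row begins, along the tool's axes as they then stand; what a row does not reach is not made up. A row lasts 1/8 s, in which the tool goes at most 62.5 mm and 10.7 degrees, less where a joint would pass 70% of its speed; a pose out of reach is approached as far as the arm can. A call is refused whole if a number of a shift passes 0.0625 or a number of a turn 10.7, either way. A call with a gripper value outside its range is refused whole. The fingers move at their own pace and stop on an object; the grip force is fixed at half the most. Time passes only in rows, so rows that do not move let the fingers close. It gives the time, the measured TCP pose, the force and the opening at its end, in the units of the state.
- state(): the state, without advancing time (a new reading comes with each control period).
- viewer.get_image(name): name is "scene" or "top" or "wrist"; returns the picture (384x512x3 uint8, red, green, blue); there is no depth.
- viewer.camera_params(name): a dict with "intrinsics" (3x3 intrinsics, pixels), "R" (3x3) and "t" (3): a world point X has camera coordinates R X + t; the wrist camera has in their place "hand_eye" (4x4, takes a point from camera to tool coordinates, whose origin is the TCP and whose axes are the tool frame's). Camera axes: x right, y down, z forward; pixel columns grow to the right and rows downward; lengths in m; the calibration is good to about 2 mm. The wrist camera is an equidistant fisheye: a pixel r from the principal point sees the ray r / f radians off the axis. A picture is of the moment at which its call begins: read the wrist's pose just before it. camera_params takes no time and is no camera call.
- bot.sign_off(): hands the job in, once; it reports no verdict.
Trained networks look in the newest picture that a camera, given by its name, has taken for a name from the list of things; names that differ only in an ending like _2 or _b are one class to them, and where a whole thing is asked for, a point or a joint stands for the part that bears it (a point fixed in the world has none). Each returns a list of dicts, best first, with "score" (0 to 1); they miss things now and then, are a little off and sometimes report something else, mostly with a low value. They report only what shows in the picture. A call takes as long as a camera call. They do not tell look-alikes from the thing itself.
- models.masks_of(camera, query): "mask" (384x512 bool, what is visible of it) and "box" ([left, top, width, height] in pixels, round what is visible of it).
The state is a dict: "time": time; "joint_pos": joint angles; "qd": joint speeds; "tau": joint torques, N m; "tool_pos": TCP position; "tool_rot": TCP orientation; "force": force on the tool from outside, world axes, zero at the start; "torque": the same for the moment, N m; "gripper_width": opening from 0.0 (shut) to 1.0 (fully open).
Only numpy, scipy, OpenCV 4.12 (cv2) and the standard library are available. Lean on these libraries where they do the work, as an engineer would, in place of code of your own. Each camera call takes 0.05 s, during which the arm holds its last target. There are 200 camera calls.

## Working session

There is one attempt and no reset: what is moved stays moved. The work goes in short steps, Python scripts to look and compute and a tool call to move; the robot and the scene stay as the last step left them, time stands still between calls to the robot, and variables do not carry over. Pictures are saved under pics/ and viewed, about 8 in all and at most 12, crops included, and the job is handed in when it is done.

Besides the shell and the picture viewer there is one more tool, called after "Call:" by a JSON object that holds its "api" and its "payload", one argument or row to a line. move_arm: Moves the arm, as the interface text tells. Its arguments: {"type":"object","properties":{"targets":{"type":"array","items":{"type":"array","items":{"type":"array","items":{"type":"number"}}}}},"required":["targets"]}

```bash
mkdir -p pics; python3 - <<'E'
from rig import state, viewer, models
import cv2, numpy as np
s=state(); print(s['time'],s['tool_pos'],s['tool_rot'],s['gripper_width'])
for c in ['scene','top','wrist']:
    im=viewer.get_image(c); cv2.imwrite(f'pics/{c}0.png',im[:,:,::-1])
    p=viewer.camera_params(c); print(c,{k:np.round(v,4).tolist() for k,v in p.items()})
    for q in ['wheel_large','wheel_medium','wheel_small','tray','stage','magnifier','holder']:
        for d in models.masks_of(c,q)[:3]:
            m=d['mask']; ys,xs=np.nonzero(m); print(c,q,round(d['score'],2),d['box'],round(xs.mean(),1),round(ys.mean(),1))
a=cv2.imread('pics/scene0.png');b=cv2.imread('pics/top0.png')
cv2.imwrite('pics/top0b.png',cv2.resize(b,(800,600),interpolation=cv2.INTER_CUBIC))
cv2.imwrite('pics/scene0b.png',cv2.resize(a,(800,600),interpolation=cv2.INTER_CUBIC))
E
```

```text
0.0 [ 0.133232   -0.50716493  0.23009214] [ 0.09051901 -0.09050933  0.70213795 -0.70044034] 0.9965107241178396
scene {'intrinsics': [[490.1702, 0.0, 249.4492], [0.0, 490.1702, 182.8646], [0.0, 0.0, 1.0]], 'R': [[0.3389, 0.9407, 0.0148], [0.5963, -0.2026, -0.7768], [-0.7277, 0.2721, -0.6296]], 't': [-0.2605, -0.1725, 1.7255]}
scene wheel_large 0.79 [116.9, 246.7, 15.3, 13.8] 125.1 254.7
scene wheel_medium 0.26 [148.2, 230.9, 10.1, 13.7] 153.2 240.5
scene wheel_small 0.73 [275.3, 250.9, 34.6, 34.0] 293.3 266.0
scene wheel_small 0.67 [168.8, 221.9, 10.8, 17.5] 172.3 230.7
scene tray 0.67 [108.0, 218.6, 84.8, 53.9] 150.7 242.7
scene stage 0.61 [278.8, 202.2, 30.3, 18.8] 292.0 211.3
scene stage 0.22 [331.6, 172.9, 53.0, 13.4] 350.7 182.0
scene magnifier 0.9 [249.3, 153.3, 41.9, 35.9] 271.0 166.2
scene magnifier 0.71 [217.0, 208.9, 30.3, 13.2] 230.4 213.2
scene magnifier 0.69 [102.3, 185.1, 67.4, 19.8] 142.7 193.3
scene holder 0.88 [215.2, 223.1, 26.8, 25.2] 229.2 235.0
top {'intrinsics': [[349.2835, 0.0, 259.1368], [0.0, 349.2835, 185.8063], [0.0, 0.0, 1.0]], 'R': [[0.0066, -0.9999, 0.0126], [-0.9973, -0.0075, -0.0733], [0.0734, -0.0121, -0.9972]], 't': [0.0843, 0.4989, 1.222]}
top wheel_medium 0.5 [309.4, 184.9, 11.4, 11.4] 317.0 191.6
top wheel_small 0.52 [328.3, 180.0, 10.7, 12.5] 332.6 184.8
top tray 0.96 [302.8, 168.9, 66.6, 36.0] 333.9 185.5
top stage 0.75 [210.3, 174.1, 21.8, 19.2] 221.3 183.2
top magnifier 0.87 [190.8, 220.9, 51.3, 42.9] 207.9 249.0
top magnifier 0.68 [276.0, 136.6, 19.7, 41.7] 284.7 149.8
top magnifier 0.62 [310.9, 228.6, 50.1, 38.2] 327.8 243.4
top holder 0.78 [265.4, 162.9, 20.8, 27.6] 277.0 175.9
wrist {'intrinsics': [[297.3186, 0.0, 254.6027], [0.0, 297.3186, 190.4456], [0.0, 0.0, 1.0]], 'hand_eye': [[-0.0011, 0.9529, 0.3032, -0.0764], [0.0009, -0.3032, 0.9529, -0.1421], [1.0, 0.0013, -0.0005, -0.0001], [0.0, 0.0, 0.0, 1.0]]}
wrist magnifier 0.91 [26.1, 0.0, 81.9, 58.9] 66.4 22.8
```

View pics/top0b.png

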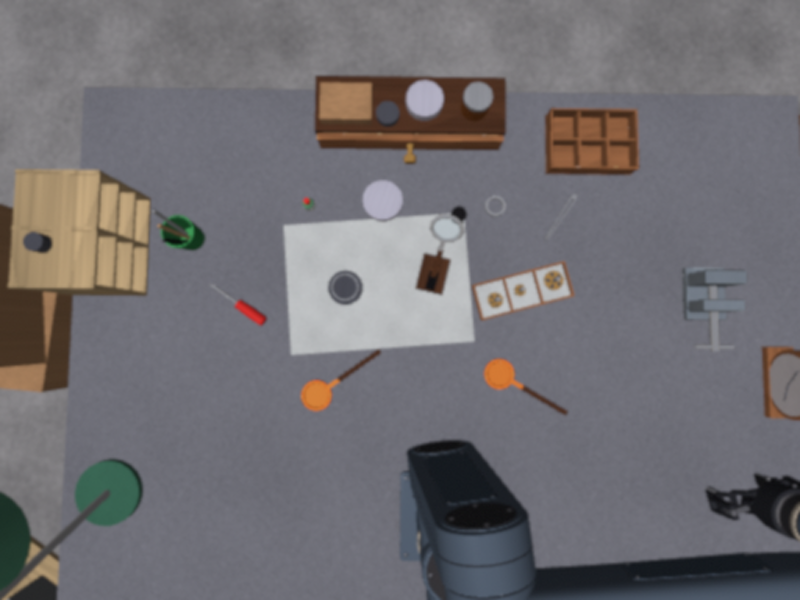

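View pics/scene0b.png

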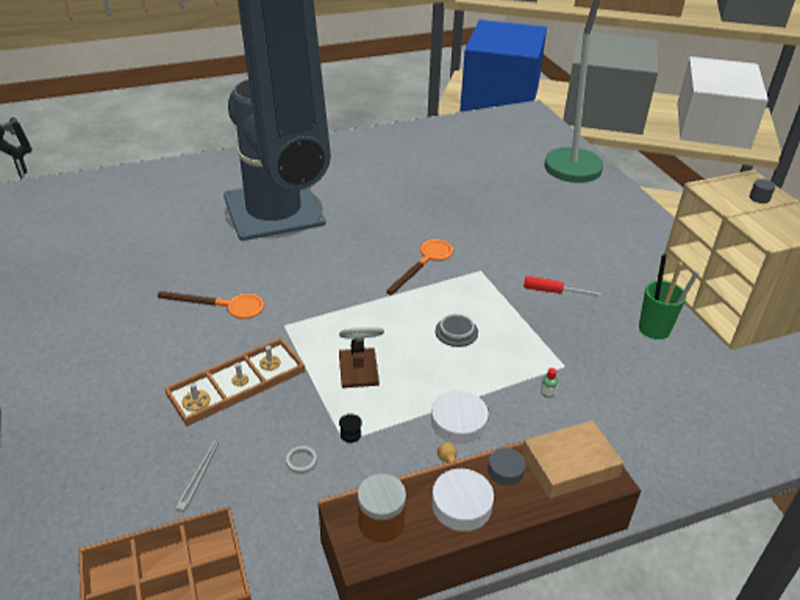

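The top view shows the large wheel at (554,281), the stage at (345,287) and the holder at (433,274) with the lens at (447,228), all in the 800x600 scale. The two orange magnifiers are look-alikes. Next I'll compute rough positions.

```bash
cat > h.py <<'E'
from rig import state, viewer, models
import cv2, numpy as np
from scipy.spatial.transform import Rotation as Ro
P={c:viewer.camera_params(c) for c in ['scene','top','wrist']}
def tool(s=None):
    s=s or state(); q=s['tool_rot']; return Ro.from_quat([q[1],q[2],q[3],q[0]]).as_matrix(), np.array(s['tool_pos'])
def ray(c,u,v,T=None):
    p=P[c];K=p['intrinsics'];x=(u-K[0,2])/K[0,0];y=(v-K[1,2])/K[1,1]
    if c!='wrist':
        d=p['R'].T@np.array([x,y,1]);return -p['R'].T@p['t'],d/np.linalg.norm(d)
    r=np.hypot(x,y);k=np.sinc(r/np.pi);d=np.array([x*k,y*k,np.cos(r)])
    R,t=T or tool();H=p['hand_eye'];return R@H[:3,3]+t,R@H[:3,:3]@d
def at_z(c,u,v,z,T=None):
    o,d=ray(c,u,v,T);return o+d*(z-o[2])/d[2]
def proj(c,X,T=None):
    p=P[c];K=p['intrinsics'];X=np.array(X,float)
    if c!='wrist':
        q=p['R']@X+p['t'];x,y=q[:2]/q[2]
    else:
        R,t=T or tool();H=p['hand_eye'];q=H[:3,:3].T@(R.T@(X-t)-H[:3,3]);r=np.hypot(q[0],q[1]);k=np.arctan2(r,q[2])/max(r,1e-9);x,y=q[:2]*k
    return np.array([K[0,0]*x+K[0,2],K[1,1]*y+K[1,2]])
def tri(obs):
    A=np.zeros((3,3));b=np.zeros(3)
    for o,d in obs:
        M=np.eye(3)-np.outer(d,d);A+=M;b+=M@o
    X=np.linalg.solve(A,b);return X,[np.linalg.norm((np.eye(3)-np.outer(d,d))@(X-o)) for o,d in obs]
def delta(X):  # shift in tool axes to bring TCP to X
    R,t=tool();return R.T@(np.array(X)-t)
E
python3 - <<'E'
from h import *
k=512/800
np.set_printoptions(precision=4,suppress=True)
R,t=tool();print('R',R.tolist())
for n,u,v,z in [('large',554,281,.01),('med',520,291,.01),('small',495,300,.01),('stage',345,287,.019),('holder',433,274,.012),('lens',447,228,.12),('tin',383,200,.028),('loupe',459,213,.032)]:
    X=at_z('top',u*k,v*k,z);print(n,X,np.hypot(*X[:2]),'wristpx',proj('wrist',X))
for n,u,v,z in [('large hub',195,388,.045),('large disc',196,400,.01),('med hub',239,368,.045),('small hub',269,351,.045),('stage',458,326,.019),('lens',361,333,.12)]:
    print('scene',n,at_z('scene',u*k,v*k,z))
print('lens',tri([ray('top',447*k,228*k),ray('scene',361*k,333*k)]))
E
```

```text
R [[-0.9672081676525996, 6.258275696863214e-06, 0.253984960946381], [-0.25398496071266363, 2.5640373923462023e-05, -0.9672081673943609], [-1.25653247373958e-05, -0.9999999996517026, -2.3210071173430935e-05]]
large [ 0.5229 -0.2546  0.01  ] 0.5816220498226343 wristpx [ 154.5327 -125.4413]
med [ 0.4993 -0.1761  0.01  ] 0.5294607385152414 wristpx [ 103.9916 -111.6323]
small [ 0.4782 -0.1185  0.01  ] 0.49272116751506734 wristpx [ 70.1169 -97.7318]
stage [0.5048 0.2237 0.019 ] 0.5521288649689737 wristpx [-40.1241 -76.696 ]
holder [0.5367 0.0237 0.012 ] 0.537218200096131 wristpx [  25.1225 -110.0703]
lens [0.6229 0.0014 0.12  ] 0.6229265949823364 wristpx [  23.4731 -174.0461]
tin [0.7036 0.1392 0.028 ] 0.7172883152925841 wristpx [  20.2001 -158.7803]
loupe [ 0.6744 -0.0338  0.032 ] 0.6752032940380666 wristpx [  74.7159 -171.8803]
scene large hub [ 0.5391 -0.2522  0.045 ]
scene large disc [ 0.5319 -0.2545  0.01  ]
scene med hub [ 0.5172 -0.1765  0.045 ]
scene small hub [ 0.4936 -0.1204  0.045 ]
scene stage [0.5137 0.2242 0.019 ]
scene lens [0.5791 0.0172 0.12  ]
lens (array([0.6162, 0.0049, 0.1559]), [np.float64(0.00037213991126425867), np.float64(0.000372139911264267)])
```

Call:
{"api": "move_arm", "payload": {
  "targets": [
    [[-0.055, 0, -0.018, 0, 0.5], [-0.055, 0, -0.018, 0, 0.5], [-0.055, 0, -0.018, 0, 0.5], [-0.055, 0, -0.018, 0, 0.5], [-0.055, 0, -0.018, 0, 0.5], [-0.055, 0, -0.018, 0, 0.5], [-0.055, 0, -0.018, 0, 0.5], [-0.055, 0, -0.018, 0, 0.5], [0, 0, 0, 0, 0.5]]
  ]
}}

```text
time: 2.33
tool_pos: [0.5347, -0.252, 0.2301]
tool_rot: [-0.089, 0.088, -0.7, 0.703]
force: [0.3, -0.4, -0.7]
gripper_width: 0.497
```

```bash
python3 - <<'E'
from h import *
np.set_printoptions(precision=4,suppress=True)
s=state();R,t=T=tool(s);print(s['time'],s['joint_pos'],t,R,s['gripper_width'])
im=viewer.get_image('wrist');b=im[:,:,::-1].copy();cv2.imwrite('pics/w1.png',b);cv2.imwrite('pics/w1b.png',cv2.resize(b,(800,600),interpolation=cv2.INTER_CUBIC))
for q in ['wheel_large','wheel_medium','tray']:
    for d in models.masks_of('wrist',q)[:3]:
        x,y,w,h=d['box'];print(q,round(d['score'],2),d['box'],at_z('wrist',x+w/2,y+h/2,.01,T))
E
```

```text
2.325 [-0.5529  0.2195  0.2859  1.6336 -0.0019  2.3369] [ 0.5347 -0.252   0.2301] [[-0.9685  0.002   0.2491]
 [-0.2491 -0.0035 -0.9685]
 [-0.0011 -1.      0.0039]] 0.49736097523209055
wheel_large 0.86 [232.3, 148.0, 40.3, 36.1] [ 0.5277 -0.2516  0.01  ]
wheel_medium 0.79 [134.4, 161.4, 25.7, 27.1] [ 0.4829 -0.1203  0.01  ]
tray 0.36 [182.7, 157.8, 18.6, 21.4] [ 0.5059 -0.178   0.01  ]
```

View pics/w1b.png

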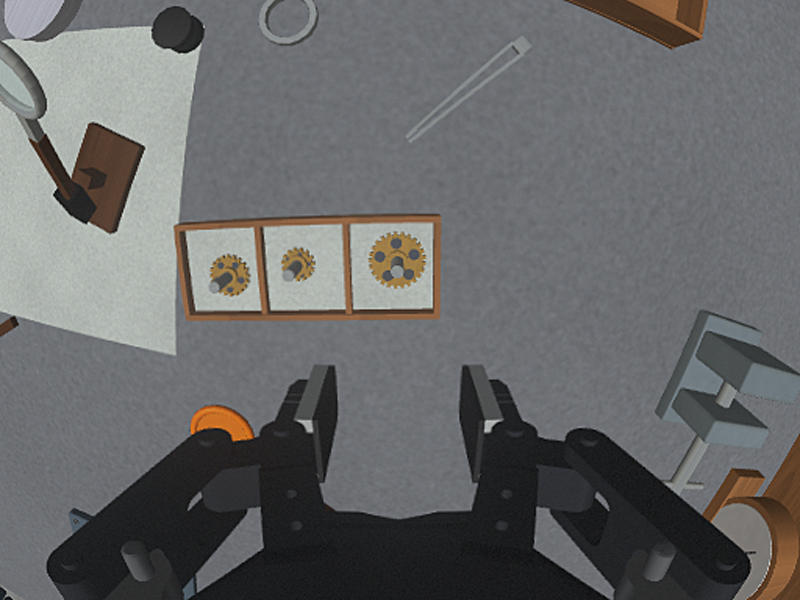

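The wrist view shows the large wheel in the right-hand compartment, with its disc at (397,260) and arbor top at (397,271). The network's position for the wheel agrees.

```bash
python3 - <<'E'
from h import *
np.set_printoptions(precision=4,suppress=True)
T=tool();a=at_z('wrist',254,173.4,.045,T);b=at_z('wrist',254,166.3,.010,T);print(a,b)
X=(a+b)/2;X[2]=.021;print(delta(X))
E
```

```text
[ 0.5238 -0.2575  0.045 ] [ 0.5241 -0.2576  0.01  ]
[ 0.0077  0.2104 -0.0011]
```

```bash
python3 - <<'E'
from h import *
np.set_printoptions(precision=4,suppress=True)
s=state();print(s['time'],s['tool_pos'],s['qd'])
viewer.get_image('wrist');s=state();T=tool(s);print(s['time'],s['tool_pos'],T[0])
for d in models.masks_of('wrist','wheel_large')[:1]:
    x,y,w,h=d['box'];print(d['box'],at_z('wrist',x+w/2,y+h/2,.01,T))
E
```

```text
2.525 [ 0.5312 -0.2556  0.2314] [-0.0167 -0.0098 -0.0059 -0.0024  0.0036  0.0006]
2.575 [ 0.5311 -0.2559  0.2315] [[-0.9703  0.0023  0.2418]
 [-0.2418 -0.0053 -0.9703]
 [-0.0009 -1.      0.0057]]
[232.6, 145.6, 34.8, 35.5] [ 0.5264 -0.2521  0.01  ]
```

Call:
{"api": "move_arm", "payload": {
  "targets": [
    [[0.0035, 0.04, -0.005, 0, 0.5], [0, 0.05, 0, 0, 0.5], [0, 0.05, 0, 0, 0.5], [0, 0, 0, 0, 0.5], [0, 0, 0, 0, 0.5]]
  ]
}}

```text
time: 3.25
tool_pos: [0.5245, -0.2594, 0.0939]
tool_rot: [-0.085, 0.079, -0.698, 0.706]
force: [0.6, 0.2, 1.0]
gripper_width: 0.501
```

```bash
python3 - <<'E'
from h import *
np.set_printoptions(precision=4,suppress=True)
s=state();T=tool(s);b=viewer.get_image('wrist')[:,:,::-1].copy();print(s['time'],s['tool_pos'],T[0],s['qd'])
for d in models.masks_of('wrist','wheel_large')[:1]:
    x,y,w,h=d['box'];print(d['score'],d['box'],at_z('wrist',x+w/2,y+h/2,.01,T))
cv2.imwrite('pics/w2.png',cv2.resize(b[150:384,128:384],(800,731))[:600])
for X in [(.527,-.252,.045),(.527,-.252,.01)]: print(proj('wrist',X,T),'crop',(proj('wrist',X,T)-[128,150])*3.125)
E
```

```text
3.25 [ 0.5245 -0.2594  0.0939] [[-0.9729  0.0098  0.231 ]
 [-0.2311 -0.0107 -0.9729]
 [-0.007  -0.9999  0.0127]] [-0.0117  0.0059 -0.0332  0.0106 -0.001  -0.002 ]
0.71 [217.1, 159.9, 59.0, 58.0] [ 0.5294 -0.2526  0.01  ]
[244.3331 206.7849] crop [363.5409 177.4529]
[245.2556 191.5069] crop [366.4237 129.709 ]
```

View pics/w2.png

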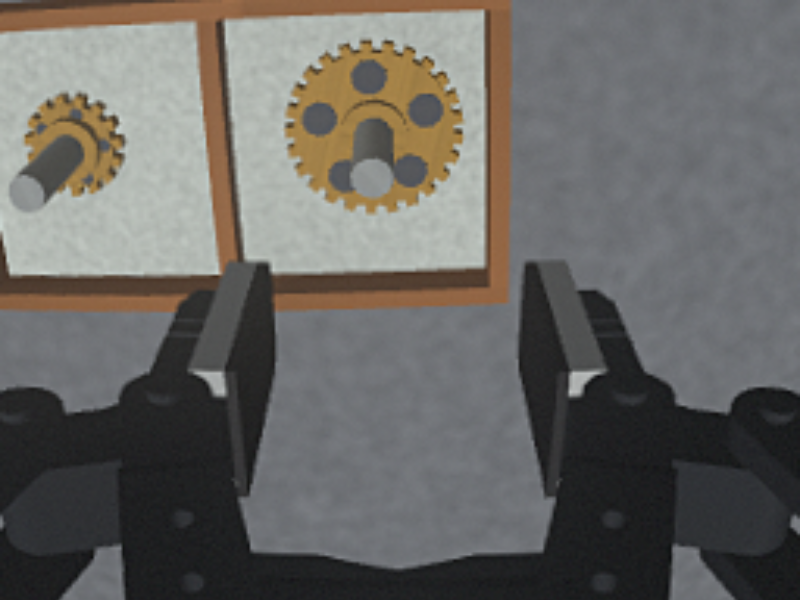

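Call:
{"api": "move_arm", "payload": {
  "targets": [
    [[-0.003, 0.012, -0.006, 0, 0.5], [0, 0.012, 0, 0, 0.5], [0, 0, 0, 0, 0.5], [0, 0, 0, 0, 0.5]]
  ]
}}

```text
time: 3.85
tool_pos: [0.5299, -0.254, 0.0732]
tool_rot: [-0.088, 0.077, -0.696, 0.708]
force: [0.1, 0.1, 0.6]
gripper_width: 0.498
```

```bash
python3 - <<'E'
from h import *
np.set_printoptions(precision=4,suppress=True)
s=state();print(s['time'],s['tool_pos'],tool(s)[0][:,1],s['qd'],delta([.5267,-.2537,.021]))
E
```

```text
3.85 [ 0.5299 -0.254   0.0732] [ 0.017  -0.0151 -0.9997] [ 0.0014  0.0056 -0.0084 -0.0019 -0.0016  0.0003] [ 0.0037  0.0521 -0.002 ]
```

Call:
{"api": "move_arm", "payload": {
  "targets": [
    [[0.004, 0.018, -0.002, 0, 0.5], [0, 0.018, 0, 0, 0.5], [0, 0.012, 0, 0, 0.5], [0, 0, 0, 0, 0.5]]
  ]
}}

```text
time: 4.35
tool_pos: [0.5249, -0.2531, 0.0202]
tool_rot: [-0.087, 0.078, -0.697, 0.708]
force: [-0.0, 0.3, -0.5]
gripper_width: 0.501
```

```bash
python3 - <<'E'
from h import *
np.set_printoptions(precision=4,suppress=True)
s=state();print(s['time'],s['tool_pos'],tool(s)[0][:,1],s['qd'],delta([.5267,-.2537,.021]))
E
```

```text
4.35 [ 0.5249 -0.2531  0.0202] [ 0.0147 -0.0137 -0.9998] [-0.0004 -0.004   0.0072 -0.0064  0.0005  0.0013] [-0.0016 -0.0007  0.001 ]
```

Good position. I'll close on the arbor and lift gently.

Call:
{"api": "move_arm", "payload": {
  "targets": [
    [[-0.0015, -0.001, 0.001, 0, 0.5], [0, 0, 0, 0, 1], [0, 0, 0, 0, 1], [0, 0, 0, 0, 1], [0, 0, 0, 0, 1], [0, 0, 0, 0, 1], [0, -0.01, 0, 0, 1], [0, -0.03, 0, 0, 1], [0, -0.04, 0, 0, 1], [0, 0, 0, 0, 1]]
  ]
}}

```text
time: 5.6
tool_pos: [0.5262, -0.2531, 0.1063]
tool_rot: [-0.088, 0.077, -0.696, 0.708]
force: [1.0, -0.9, -1.1]
gripper_width: 0.088
```

```bash
python3 - <<'E'
from h import *
np.set_printoptions(precision=4,suppress=True)
s=state();T=tool(s);b=viewer.get_image('wrist')[:,:,::-1].copy();cv2.imwrite('pics/w3.png',b)
print(s['time'],s['joint_pos'],s['tool_pos'],T[0],s['force'],s['gripper_width'])
for d in models.masks_of('wrist','wheel_large')[:2]: print(d['score'],d['box'])
X=np.array([.505,.224,.1]);print(delta(X))
E
```

```text
5.6 [-0.5611  0.1846 -0.0007  1.3634 -0.0037  2.3464] [ 0.5262 -0.2531  0.1063] [[-0.9726  0.0168  0.2318]
 [-0.232  -0.0149 -0.9726]
 [-0.0128 -0.9997  0.0184]] [ 0.9572 -0.857  -1.1201] 0.08785381885848755
0.81 [213.1, 196.0, 81.7, 81.5]
[-0.0921 -0.0036 -0.4669]
```

Call:
{"api": "move_arm", "payload": {
  "targets": [
    [[0.06, -0.045, 0, 0, 1], [0.06, -0.045, 0, 0, 1], [0, 0, 0, -10.7, 1], [0, 0, 0, -10.7, 1], [0, 0, 0, -10.7, 1], [0, 0, 0, -10.7, 1], [0, 0, 0, -10.7, 1], [0, 0, 0, -10.7, 1], [0, 0, 0, -10.7, 1], [0, 0, 0, -10.7, 1], [0, 0, 0, -10.7, 1], [0, 0, 0, -10.7, 1], [0, 0, 0, -10.7, 1], [0, 0, 0, -10.7, 1], [0, 0, 0, -10.7, 1], [0, 0, 0, -10.7, 1], [0, 0, 0, 0, 1]]
  ]
}}

```text
time: 7.82
tool_pos: [0.4061, -0.2634, 0.1452]
tool_rot: [0.708, -0.692, 0.111, -0.083]
force: [-0.0, -0.4, -0.6]
gripper_width: 0.092
```

```bash
python3 - <<'E'
from h import *
np.set_printoptions(precision=4,suppress=True)
s=state();T=tool(s)
print(s['time'],s['joint_pos'],s['tool_pos'],T[0],s['force'],s['gripper_width'])
X=np.array([.42,.15,.2]);print(delta(X),delta([.508,.224,.12]))
E
```

```text
7.825 [-0.7119 -0.0088 -0.1303  1.4957 -0.0032 -0.4364] [ 0.4061 -0.2634  0.1452] [[ 0.9615 -0.0373  0.2723]
 [-0.2714  0.0279  0.9621]
 [-0.0434 -0.9989  0.0167]] [-0.0466 -0.4335 -0.5613] 0.09164223842901695
[-0.1012 -0.0438  0.4024] [-0.0332  0.0349  0.4962]
```

Call:
{"api": "move_arm", "payload": {
  "targets": [
    [[-0.01, -0.012, 0.05, 0, 1], [-0.013, -0.012, 0.05, 0, 1], [-0.013, -0.006, 0.05, 0, 1], [-0.013, -0.006, 0.05, 0, 1], [-0.013, -0.006, 0.05, 0, 1], [-0.013, -0.006, 0.05, 0, 1], [-0.013, -0.006, 0.05, 0, 1], [-0.013, -0.006, 0.05, 0, 1], [0, 0, 0, 0, 1], [0, 0, 0, 0, 1]]
  ]
}}

```text
time: 9.07
tool_pos: [0.4229, 0.1595, 0.2094]
tool_rot: [0.707, -0.69, 0.129, -0.091]
force: [0.1, 0.8, -0.7]
gripper_width: 0.089
```

```bash
python3 - <<'E'
from h import *
np.set_printoptions(precision=4,suppress=True)
s=state();T=tool(s);b=viewer.get_image('wrist')[:,:,::-1].copy();cv2.imwrite('pics/w4.png',cv2.resize(b,(800,600)))
print(s['time'],s['joint_pos'],s['tool_pos'],T[0],s['force'],s['gripper_width'])
for q in ['stage','wheel_large','holder','magnifier']:
  for d in models.masks_of('wrist',q)[:2]:
    x,y,w,h=d['box'];print(q,d['score'],d['box'],at_z('wrist',x+w/2,y+h/2,.012,T))
print(delta([.508,.224,.12]))
E
```

```text
9.075 [ 0.1836 -0.1044 -0.0947  1.6231  0.0401  0.4942] [0.4229 0.1595 0.2094] [[ 0.9505 -0.0492  0.3067]
 [-0.3055  0.0317  0.9517]
 [-0.0565 -0.9983  0.0151]] [ 0.1116  0.7565 -0.7122] 0.08924993013152363
stage 0.94 [291.2, 190.0, 59.5, 59.8] [0.5028 0.2242 0.012 ]
wheel_large 0.76 [215.5, 194.2, 74.9, 81.8] [0.495 0.137 0.012]
holder 0.87 [161.4, 254.3, 47.5, 28.5] [0.5144 0.0356 0.012 ]
holder 0.21 [214.1, 195.7, 81.1, 83.2] [0.4985 0.1381 0.012 ]
magnifier 0.94 [0.0, 142.8, 58.0, 47.2] [ 0.3064 -0.1405  0.012 ]
magnifier 0.68 [222.8, 0.0, 116.3, 135.3] [0.312  0.2296 0.012 ]
[0.0652 0.0879 0.0869]
```

View pics/w4.png

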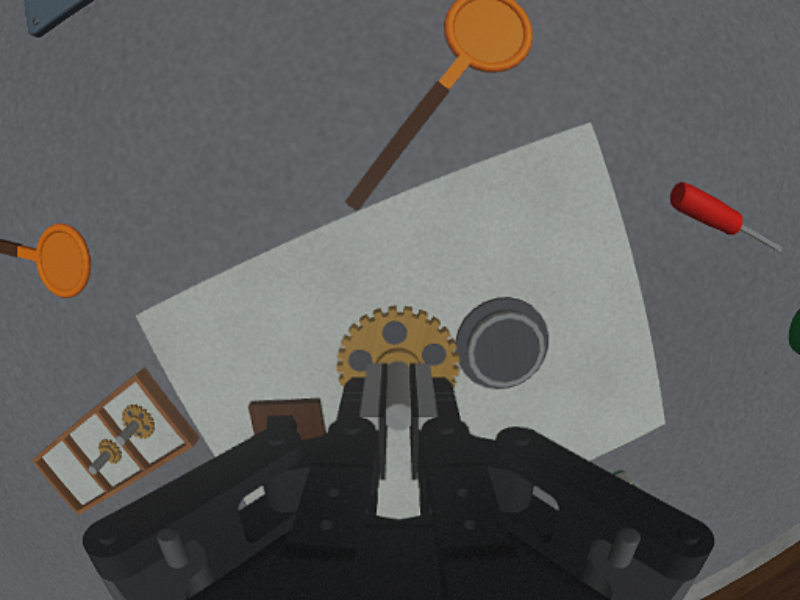

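```bash
python3 - <<'E'
from h import *
np.set_printoptions(precision=4,suppress=True)
s=state();T=tool(s);print(s['tool_pos'],s['qd'])
X=at_z('wrist',508/1.5625,347/1.5625,.019,T);print(X); X[2]=.08;print(delta(X))
E
```

```text
[0.4234 0.1585 0.21  ] [ 0.0007 -0.0005  0.0022  0.0002 -0.0001 -0.0001]
[0.5056 0.2268 0.019 ]
[0.0643 0.128  0.0882]
```

Call:
{"api": "move_arm", "payload": {
  "targets": [
    [[0.016, 0.0, 0.022, 0, 1], [0.016, 0.0, 0.022, 0, 1], [0.016, 0.02, 0.022, 0, 1], [0.016, 0.03, 0.022, 0, 1], [0, 0.03, 0, 0, 1], [0, 0.03, 0, 0, 1], [0, 0, 0, 0, 1], [0, 0, 0, 0, 1], [0, 0, 0, 0, 1]]
  ]
}}

```text
time: 10.45
tool_pos: [0.5136, 0.2198, 0.0982]
tool_rot: [0.706, -0.688, 0.133, -0.1]
force: [0.9, 0.1, -1.1]
gripper_width: 0.09
```

```bash
python3 - <<'E'
from h import *
np.set_printoptions(precision=4,suppress=True)
s=state();T=tool(s);b=viewer.get_image('wrist')[:,:,::-1].copy();cv2.imwrite('pics/w5.png',cv2.resize(b,(800,600)))
print(s['time'],s['joint_pos'],s['tool_pos'],T[0][:,1],s['force'],s['gripper_width'])
for q in ['stage','wheel_large']:
  for d in models.masks_of('wrist',q)[:2]:
    x,y,w,h=d['box'];print(q,d['score'],d['box'],at_z('wrist',x+w/2,y+h/2,.019,T))
print(delta([.506,.226,.032]))
E
```

```text
10.45 [ 0.2598  0.1771 -0.0263  1.3991  0.043   0.5902] [0.5136 0.2198 0.0982] [-0.0417  0.0334 -0.9986] [ 0.8534  0.1154 -1.0721] 0.09010853327783166
stage 0.68 [211.2, 142.8, 94.1, 79.9] [0.4974 0.2294 0.019 ]
wheel_large 0.76 [213.4, 195.7, 79.4, 80.7] [0.5387 0.211  0.019 ]
[-0.006   0.0667  0.0018]
```

View pics/w5.png

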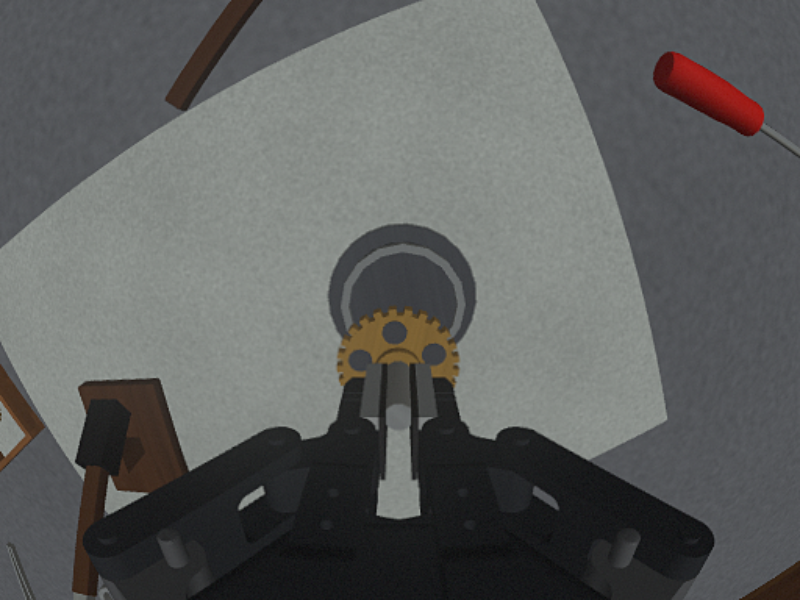

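The wheel is held squarely. The rim's outer edge spans columns 342–467 with its top at row 243, so I'll fit the stage centre to that.

```bash
python3 - <<'E'
from h import *
from scipy.optimize import least_squares
np.set_printoptions(precision=4,suppress=True)
s=state();T=tool(s);a=np.linspace(0,2*np.pi,120);print(s['tool_pos'])
def ext(c,r,z):
    p=np.array([proj('wrist',[c[0]+r*np.cos(t),c[1]+r*np.sin(t),z],T) for t in a])*1.5625
    return np.array([p[:,0].min(),p[:,0].max(),p[:,1].min()])
for r,z,o in [(.031,.019,[342,467,243]),(.040,.0,[329,476,224])]:
    f=least_squares(lambda c:ext(c,r,z)-o,[.506,.226]);print(r,f.x,f.fun)
    X=[f.x[0],f.x[1],.045];print(delta(X))
E
```

```text
[0.5138 0.2201 0.0983]
0.031 [0.507  0.2273] [ 1.2743 -1.2983 -0.0865]
[-0.0061  0.0537  0.0036]
0.04 [0.5083 0.2264] [ 0.5214 -0.5317 -0.0402]
[-0.0045  0.0536  0.0032]
```

Call:
{"api": "move_arm", "payload": {
  "targets": [
    [[-0.0055, 0.012, 0.0035, 0, 1], [0, 0.014, 0, 0, 1], [0, 0.014, 0, 0, 1], [0, 0.008, 0, 0, 1], [0, 0, 0, 0, 1], [0, 0, 0, 0, 1]]
  ]
}}

```text
time: 11.35
tool_pos: [0.5065, 0.2274, 0.0467]
tool_rot: [0.706, -0.688, 0.133, -0.099]
force: [0.1, 0.0, -1.0]
gripper_width: 0.087
```

```bash
python3 - <<'E'
from h import *
np.set_printoptions(precision=4,suppress=True)
s=state();T=tool(s);print(s['time'],s['tool_pos'],T[0][:,1],s['qd'],s['force'],delta([.5075,.227,.033]))
E
```

```text
11.35 [0.5065 0.2274 0.0467] [-0.0423  0.0332 -0.9986] [ 0.0005  0.0026 -0.0065 -0.0031 -0.0001  0.0002] [ 0.0967  0.0408 -0.9675] [ 0.0018  0.0136 -0.0003]
```

Call:
{"api": "move_arm", "payload": {
  "targets": [
    [[0.002, 0.006, -0.0005, 0, 1], [0, 0.006, 0, 0, 1], [0, 0, 0, 0, 1], [0, 0, 0, 0, 1]]
  ]
}}

```text
time: 11.85
tool_pos: [0.5089, 0.2268, 0.0349]
tool_rot: [0.707, -0.688, 0.132, -0.1]
force: [0.1, -0.1, -0.5]
gripper_width: 0.091
```

```bash
python3 - <<'E'
from h import *
np.set_printoptions(precision=4,suppress=True)
s=state();T=tool(s);print(s['time'],s['tool_pos'],T[0][:,1],s['qd'],s['force'],delta([.508,.2265,.0325]))
E
```

```text
11.85 [0.5089 0.2268 0.0349] [-0.0402  0.0338 -0.9986] [-0.0001  0.0027 -0.0026 -0.0008  0.0023  0.0005] [ 0.0649 -0.1188 -0.5347] [-0.0006  0.0024 -0.0006]
```

Lower 2 mm and release gently with partial opening.

Call:
{"api": "move_arm", "payload": {
  "targets": [
    [[-0.0005, 0.0025, -0.0005, 0, 1], [0, 0, 0, 0, 1], [0, 0, 0, 0, 0.85], [0, 0, 0, 0, 0.7], [0, 0, 0, 0, 0.6], [0, 0, 0, 0, 0.55]]
  ]
}}

```text
time: 12.6
tool_pos: [0.5092, 0.2271, 0.0342]
tool_rot: [0.707, -0.687, 0.131, -0.101]
force: [-0.5, 0.4, 0.1]
gripper_width: 0.454
```

```bash
python3 - <<'E'
from h import *
np.set_printoptions(precision=4,suppress=True)
s=state();T=tool(s);print(s['time'],s['tool_pos'],T[0][:,1],s['force'],s['gripper_width'])
E
```

```text
12.6 [0.5092 0.2271 0.0342] [-0.0375  0.0352 -0.9987] [-0.4967  0.4111  0.1064] 0.4536396029474921
```

Call:
{"api": "move_arm", "payload": {
  "targets": [
    [[0, -0.02, 0, 0, 0.55], [0, -0.03, 0, 0, 0.55], [-0.03, -0.04, 0, 0, 0.55], [-0.04, -0.03, 0, 0, 0.55], [0, 0, 0, 0, 0.5], [0, 0, 0, 0, 0.5]]
  ]
}}

```text
time: 13.35
tool_pos: [0.446, 0.2455, 0.1591]
tool_rot: [0.707, -0.687, 0.132, -0.101]
force: [-0.5, 0.6, -0.5]
gripper_width: 0.502
```

```bash
python3 - <<'E'
from h import *
from scipy.optimize import least_squares
np.set_printoptions(precision=4,suppress=True)
s=state();T=tool(s);b=viewer.get_image('wrist')[:,:,::-1].copy();c=viewer.get_image('scene')[:,:,::-1].copy()
print(s['time'],s['joint_pos'],s['tool_pos'],T[0],s['force'])
w=cv2.resize(b,(640,480));k=cv2.resize(c[120:250,200:340],(420,390));out=np.zeros((600,800,3),np.uint8)
cv2.imwrite('pics/w6.png',b);cv2.imwrite('pics/s6.png',c)
p=proj('wrist',[.508,.227,.03],T);print(p);u,v=[int(np.clip(p[i]-55,0,[402,274][i])) for i in (0,1)]
out[:400,:400]=cv2.resize(b[v:v+110,u:u+110],(400,400));out[:400,400:]=cv2.resize(c[150:235,215:315],(400,400))
cv2.imwrite('pics/c6.png',out[:400]);print(u,v)
E
```

```text
13.35 [ 0.3426  0.0253 -0.0683  1.5031  0.0462  0.673 ] [0.446  0.2455 0.1591] [[ 0.9447 -0.0399  0.3254]
 [-0.3242  0.0348  0.9454]
 [-0.049  -0.9986  0.0199]] [-0.472   0.6417 -0.519 ]
[254.9513 250.3299]
199 195
```

View pics/c6.png

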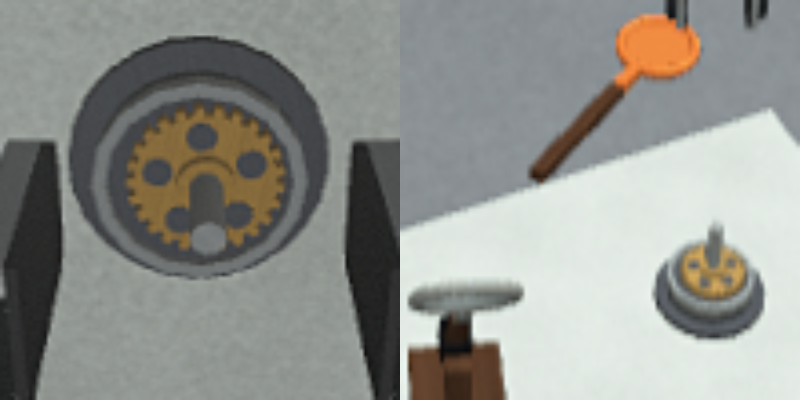

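The wheel sits inside the rim, flat and upright. Next is the magnifier.

Call:
{"api": "move_arm", "payload": {
  "targets": [
    [[0.008, -0.022, -0.042, 0, 0.3], [0.008, -0.022, -0.042, 0, 0.3], [0.008, -0.022, -0.042, 0, 0.3], [0.008, -0.02, -0.042, 0, 0.3], [0.008, -0.02, -0.042, 0, 0.3], [0, 0, 0, 0, 0.3], [0, 0, 0, 0, 0.3]]
  ]
}}

```text
time: 14.32
tool_pos: [0.4194, 0.0208, 0.2506]
tool_rot: [0.704, -0.689, 0.141, -0.096]
force: [0.1, 1.4, 0.0]
gripper_width: 0.698
```

```bash
python3 - <<'E'
from h import *
np.set_printoptions(precision=4,suppress=True)
T0=tool()
im0=cv2.imread('pics/w6.png')
s=state();T=tool(s);b=viewer.get_image('wrist')[:,:,::-1].copy()
print(s['time'],s['joint_pos'],s['tool_pos'],T[0],s['qd'])
for q in ['magnifier','lens','holder']:
  for d in models.masks_of('wrist',q)[:3]:
    ys,xs=np.nonzero(d['mask']);print(q,round(d['score'],2),d['box'],xs.mean(),ys.mean())
cv2.imwrite('pics/w7.png',cv2.resize(b,(800,600),interpolation=cv2.INTER_CUBIC))
print(proj('wrist',[.616,.005,.156],T)*1.5625)
E
```

```text
14.325 [-0.1288 -0.154  -0.0579  1.7288  0.0242  0.2069] [0.4194 0.0208 0.2506] [[ 0.942  -0.0582  0.3305]
 [-0.3292  0.0319  0.9437]
 [-0.0655 -0.9978  0.0109]] [-0.0217  0.0082  0.0042 -0.0024 -0.0083 -0.0036]
magnifier 0.94 [34.1, 112.2, 115.8, 48.3] 112.70645709430757 132.93882752761257
magnifier 0.72 [323.8, 0.4, 87.0, 104.7] 374.53333333333336 37.15211267605634
magnifier 0.66 [281.2, 255.0, 18.5, 73.6] 290.57443820224717 291.02668539325845
lens 0.89 [35.0, 109.7, 115.1, 50.0] 113.10665564282762 132.94377842083506
lens 0.79 [281.5, 251.9, 16.6, 78.1] 290.38147138964575 291.3051771117166
lens 0.75 [327.6, 0.0, 85.6, 105.4] 374.8563535911602 36.649924660974385
holder 0.62 [259.6, 215.1, 48.8, 60.5] 282.49193196685565 244.68207588312254
[465.3511 564.4631]
```

View pics/w7.png

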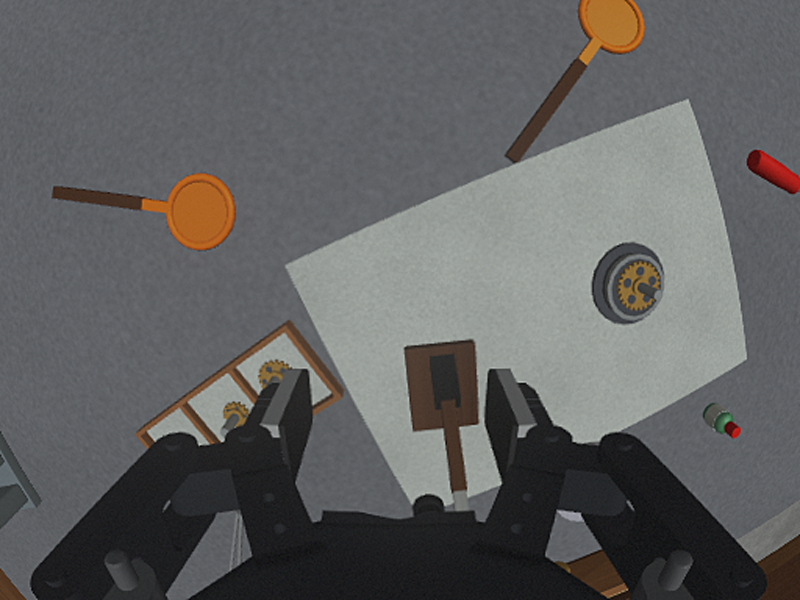

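The magnifier's handle shows with its wood end at (459,491) and the sleeve mouth at about (447,403). The holder base corners are at (404,348), (474,340), (479,425) and (412,431). I'll fit these.

```bash
python3 - <<'E'
from h import *
from scipy.optimize import least_squares
np.set_printoptions(precision=4,suppress=True)
s=state();T0=tool(s);print(s['tool_pos'])
T=(T0[0],np.array([.4194,.0208,.2506]));T=(np.array([[.942,-.0582,.3305],[-.3292,.0319,.9437],[-.0655,-.9978,.0109]]),T[1])
px=np.array([[404,348],[474,340],[479,425],[412,431]])/1.5625
for p in px: print(at_z('wrist',*p,.012,T))
def corners(c):
    ca,sa=np.cos(c[2]),np.sin(c[2]);return [[c[0]+ca*a-sa*b,c[1]+sa*a+ca*b,.012] for a,b in [(-.0425,-.032),(-.0425,.032),(.0425,.032),(.0425,-.032)]]
f=None
for y0 in (-.2,):
    f=least_squares(lambda c:np.ravel([proj('wrist',X,T) for X in corners(c)]-px),[.53,.03,y0]);print(f.x,np.degrees(f.x[2]),f.fun)
c=f.x;n=np.array([-np.sin(c[2]),np.cos(c[2]),0]);ax=np.array([np.cos(c[2]),np.sin(c[2]),0])
pts=[]
for u,v in [(447,403),(459,491)]:
    o,d=ray('wrist',u/1.5625,v/1.5625,T);k=n@(np.array([c[0],c[1],0])-o)/(n@d);X=o+k*d;pts.append(X);print(X,ax@(X-[c[0],c[1],0]))
D=pts[1]-pts[0];print(np.linalg.norm(D),np.degrees(np.arcsin(D[2]/np.linalg.norm(D))))
for u,v in [(447,228)]: print(tri([ray('top',447*.64,228*.64),ray('scene',361*.64,333*.64)]))
L=np.array([.616,.005,.156]);print('lens in holder',ax@(L-[c[0],c[1],0]),n@(L-[c[0],c[1],0]))
E
```

```text
[0.4192 0.0219 0.2509]
[0.49   0.0045 0.012 ]
[0.504  0.0654 0.012 ]
[0.5893 0.0463 0.012 ]
[ 0.5727 -0.0159  0.012 ]
[ 0.5389  0.0251 -0.2348] -13.454438839909555 [-0.406   0.204   0.6467  0.4791 -0.2621 -0.8561 -0.0079  0.0686]
[0.5351 0.026  0.0504] -0.0039003416941668064
[0.5788 0.0156 0.1136] 0.0409742747944125
0.07750759001664521 54.62182680920369
(array([0.6162, 0.0049, 0.1559]), [np.float64(0.00037213991126425867), np.float64(0.000372139911264267)])
lens in holder 0.07965389778901842 -0.0015999107972615306
```

Call:
{"api": "move_arm", "payload": {
  "targets": [
    [[0.022, 0.055, 0.01, -5.8, 0.3], [0.022, 0.055, 0.008, 0, 0.3], [0.022, 0.05, 0.008, 0, 0.3], [0, 0, 0, 0, 0.3], [0, 0, 0, 0, 0.3]]
  ]
}}

```text
time: 15.15
tool_pos: [0.4827, 0.0395, 0.0847]
tool_rot: [0.711, -0.694, 0.098, -0.057]
force: [0.3, 0.4, -0.0]
gripper_width: 0.7
```

```bash
cat > st.py <<'E'
from h import *
import sys
np.set_printoptions(precision=4,suppress=True)
s=state();R,t=tool(s);print(s['time'],t,'y',R[:,1],'xang',np.degrees(np.arctan2(R[1,0],R[0,0])),s['force'],s['gripper_width'],s['qd'].max())
if len(sys.argv)>3: print('delta',delta([float(a) for a in sys.argv[1:4]]))
E
python3 st.py .49 .035 .07
```

```text
15.15 [0.4827 0.0395 0.0847] y [-0.0552  0.0308 -0.998 ] xang -12.604465850442548 [ 0.3374  0.4329 -0.0259] 0.7001278757456397 0.017766853223383457
delta [ 0.0089  0.0141 -0.003 ]
```

```bash
python3 st.py .5544 .0215 .0684
```

```text
15.15 [0.4827 0.0395 0.0847] y [-0.0552  0.0308 -0.998 ] xang -12.604465850442548 [ 0.3374  0.4329 -0.0259] 0.7001278757456397 0.017766853223383457
delta [ 0.0747  0.0118 -0.0021]
```

Call:
{"api": "move_arm", "payload": {
  "targets": [
    [[0.018, 0.004, -0.002, 0.8, 0.3], [0.018, 0.004, 0, 0, 0.3], [0.018, 0.003, 0, 0, 0.3], [0.012, 0.001, 0, 0, 0.3], [0, 0, 0, 0, 0.3], [0, 0, 0, 0, 0.3]]
  ]
}}

```text
time: 15.9
tool_pos: [0.5526, 0.023, 0.0833]
tool_rot: [0.711, -0.693, 0.096, -0.068]
force: [0.1, 0.5, -0.1]
gripper_width: 0.699
```

```bash
python3 st.py .5544 .0215 .0684; python3 - <<'E'
from h import *
b=viewer.get_image('wrist')[:,:,::-1].copy();c=viewer.get_image('scene')[:,:,::-1].copy()
cv2.imwrite('pics/c8.png',np.hstack([cv2.resize(b[150:384,128:384],(400,366)),cv2.resize(c[100:265,150:330],(400,366))]))
E
```

```text
15.9 [0.5526 0.023  0.0833] y [-0.0365  0.029  -0.9989] xang -13.294699374438395 [ 0.1396  0.4752 -0.1376] 0.6991025212469787 0.009248299168679867
delta [ 0.0027  0.0147 -0.0013]
```

View pics/c8.png

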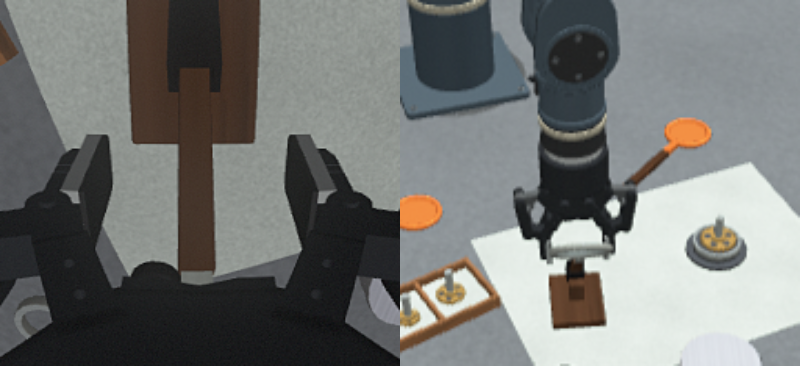

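The handle is centred between the pads, at column 197 of 109–287. I'll lower and close.

Call:
{"api": "move_arm", "payload": {
  "targets": [
    [[0.002, 0.008, 0, 0, 0.3], [0, 0.007, 0, 0, 0.3], [0, 0, 0, 0, 0.3], [0, 0, 0, 0, 0.3]]
  ]
}}

```text
time: 16.5
tool_pos: [0.5521, 0.0233, 0.0657]
tool_rot: [0.711, -0.693, 0.097, -0.067]
force: [-0.2, -0.8, 0.1]
gripper_width: 0.698
```

```bash
python3 st.py .5544 .0215 .0684
```

```text
16.5 [0.5521 0.0233 0.0657] y [-0.0395  0.0292 -0.9988] xang -13.276067362065708 [-0.2341 -0.7695  0.0895] 0.6975970490988842 0.0023319456990587768
delta [ 0.0025 -0.0028 -0.0012]
```

Call:
{"api": "move_arm", "payload": {
  "targets": [
    [[0, 0, 0, 0, 0.7], [0, 0, 0, 0, 1], [0, 0, 0, 0, 1], [0, 0, 0, 0, 1], [0, 0, 0, 0, 1]]
  ]
}}

```text
time: 17.12
tool_pos: [0.5522, 0.0231, 0.0661]
tool_rot: [0.711, -0.694, 0.097, -0.067]
force: [0.2, 0.1, -0.8]
gripper_width: 0.128
```

```bash
python3 st.py .5544 .0215 .0684
```

```text
17.125 [0.5522 0.0231 0.0661] y [-0.0393  0.0287 -0.9988] xang -13.28152059843382 [ 0.2077  0.1063 -0.8309] 0.12834002193945102 0.0013874515082209747
delta [ 0.0024 -0.0024 -0.001 ]
```

Call:
{"api": "move_arm", "payload": {
  "targets": [
    [[0.006, -0.008, 0, 0, 1], [0.006, -0.008, 0, 0, 1], [0, 0, 0, 0, 1]]
  ]
}}

```text
time: 17.5
tool_pos: [0.5653, 0.0198, 0.0826]
tool_rot: [0.711, -0.694, 0.097, -0.067]
force: [-0.2, 0.0, 0.8]
gripper_width: 0.133
```

```bash
python3 st.py .5544 .0215 .0684
```

```text
17.5 [0.5653 0.0198 0.0826] y [-0.0397  0.0291 -0.9988] xang -13.27977473462542 [-0.2224  0.0413  0.8163] 0.1325874629055548 0.0045607954840205045
delta [-0.0103  0.0147 -0.0011]
```

Call:
{"api": "move_arm", "payload": {
  "targets": [
    [[0.006, -0.008, 0, 0, 1], [0.006, -0.008, 0, 0, 1], [0.007, -0.01, 0, 0, 1], [0.007, -0.01, 0, 0, 1], [0, -0.02, 0, 0, 1], [0, -0.03, 0, 0, 1], [0, -0.02, 0, 0, 1], [0, 0, 0, 0, 1]]
  ]
}}

```text
time: 18.5
tool_pos: [0.5997, 0.0093, 0.1932]
tool_rot: [0.711, -0.694, 0.095, -0.069]
force: [-0.3, -0.4, -1.1]
gripper_width: 0.129
```

```bash
python3 st.py .3435 .15 .13; python3 - <<'E'
from h import *
np.set_printoptions(precision=3,suppress=True)
for u,v in [(316,395),(380,352),(333,385),(500,375),(565,412)]: print(at_z('top',u*.64,v*.64,.005))
b=viewer.get_image('wrist')[:,:,::-1].copy();c=viewer.get_image('scene')[:,:,::-1].copy()
cv2.imwrite('pics/c9.png',np.hstack([cv2.resize(b,(400,366)),cv2.resize(c[80:265,150:352],(400,366))]))
E
```

```text
18.5 [0.5997 0.0093 0.1932] y [-0.0347  0.0283 -0.999 ] xang -13.311266641192015 [-0.2615 -0.4247 -1.0701] 0.12868249740485543 0.01598218345053945
delta [-0.2789  0.076   0.0764]
[0.261 0.287 0.005]
[0.358 0.143 0.005]
[0.283 0.249 0.005]
[ 0.308 -0.13   0.005]
[ 0.225 -0.277  0.005]
```

View pics/c9.png

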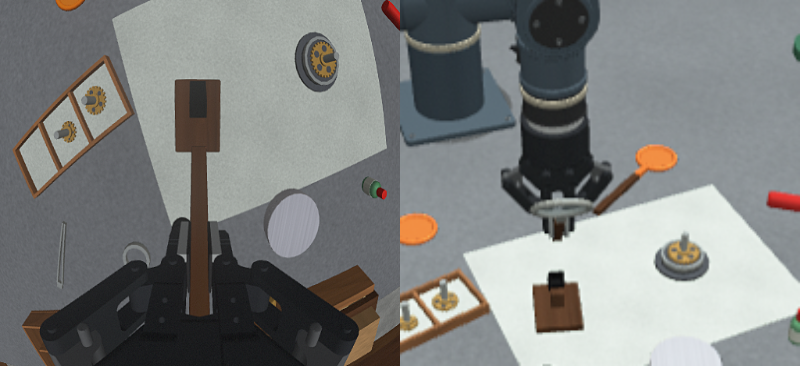

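The magnifier is out and clean. The orange handle end is too close to my first choice of spot, so I'll lay the magnifier down on the empty area near (0.40, -0.40) and regrip it flat there.

Call:
{"api": "move_arm", "payload": {
  "targets": [
    [[-0.0155, 0, -0.0495, 0, 1], [-0.0155, 0, -0.0495, 0, 1], [-0.0155, 0, -0.0495, 0, 1], [-0.0155, 0, -0.0495, 0, 1], [-0.0155, 0, -0.0495, 0, 1], [-0.0155, 0, -0.0495, 0, 1], [-0.0155, 0, -0.0495, 0, 1], [-0.0155, 0, -0.0495, 0, 1], [-0.0155, 0, -0.0495, 0, 1], [0, 0, 0, 0, 1], [0, 0, 0, 0, 1]]
  ]
}}

```text
time: 19.98
tool_pos: [0.3478, -0.3987, 0.1697]
tool_rot: [0.715, -0.689, 0.103, -0.059]
force: [-0.1, 0.5, -0.8]
gripper_width: 0.128
```

```bash
python3 st.py .361 -.3905 .09
```

```text
19.975 [ 0.3478 -0.3987  0.1697] y [-0.0579  0.0439 -0.9974] xang -13.099263355910507 [-0.0627  0.4611 -0.8493] 0.1284716722338429 0.012190177754751784
delta [0.0162 0.0791 0.0086]
```

Call:
{"api": "move_arm", "payload": {
  "targets": [
    [[0.016, 0.025, 0.008, 0, 1], [0, 0.03, 0, 0, 1], [0, 0.03, 0, 0, 1], [0, 0.015, 0, 0, 1], [0, 0, 0, 0, 1]]
  ]
}}

```text
time: 20.6
tool_pos: [0.3632, -0.3837, 0.0653]
tool_rot: [0.716, -0.688, 0.1, -0.055]
force: [0.1, 0.6, -0.3]
gripper_width: 0.125
```

```bash
python3 st.py .361 -.3905 .055
```

```text
20.6 [ 0.3632 -0.3837  0.0653] y [-0.0583  0.046  -0.9972] xang -12.562034282163786 [ 0.1271  0.5582 -0.3233] 0.12501986628238254 0.013753166829838548
delta [ 0.      0.0101 -0.0075]
```

Call:
{"api": "move_arm", "payload": {
  "targets": [
    [[0, 0.006, 0, 0, 1], [0, 0.006, 0, 0, 1], [0, 0.004, 0, 0, 1]]
  ]
}}

```text
time: 20.98
tool_pos: [0.3642, -0.3846, 0.0518]
tool_rot: [0.715, -0.69, 0.098, -0.057]
force: [-0.2, 0.2, -1.2]
gripper_width: 0.123
```

```bash
python3 st.py
```

```text
20.975 [ 0.3642 -0.3846  0.0518] y [-0.0547  0.0411 -0.9977] xang -12.525617598849115 [-0.1799  0.16   -1.2041] 0.12334639265139442 0.012498570909027335
```

Call:
{"api": "move_arm", "payload": {
  "targets": [
    [[0.004, 0.005, 0, 0, 1], [0.004, 0.005, 0, 0, 1], [0.004, 0.005, 0, 0, 1]]
  ]
}}

```text
time: 21.35
tool_pos: [0.376, -0.3882, 0.0396]
tool_rot: [0.714, -0.691, 0.098, -0.058]
force: [-0.4, 2.8, 8.9]
gripper_width: 0.124
```

```bash
python3 st.py
```

```text
21.35 [ 0.376  -0.3882  0.0396] y [-0.0535  0.0378 -0.9979] xang -12.608287019098782 [-0.3936  2.7737  8.939 ] 0.12354645452887765 0.08090214968320929
```

Call:
{"api": "move_arm", "payload": {
  "targets": [
    [[0.003, 0.005, 0, 0, 1], [0.003, 0.005, 0, 0, 1], [0.002, 0.005, 0, 0, 1]]
  ]
}}

```text
time: 21.72
tool_pos: [0.3858, -0.3902, 0.03]
tool_rot: [0.713, -0.692, 0.097, -0.059]
force: [0.1, 1.9, 8.2]
gripper_width: 0.126
```

```bash
python3 st.py
```

```text
21.725 [ 0.3858 -0.3902  0.03  ] y [-0.0492  0.0355 -0.9982] xang -12.635229345949766 [0.0655 1.9256 8.2409] 0.12572938264919786 0.046314542931222634
```

Call:
{"api": "move_arm", "payload": {
  "targets": [
    [[0.002, 0.005, 0, 0, 1], [0.001, 0.004, 0, 0, 1], [0.001, 0.003, 0, 0, 1]]
  ]
}}

```text
time: 22.1
tool_pos: [0.3914, -0.3913, 0.0229]
tool_rot: [0.713, -0.692, 0.096, -0.061]
force: [-1.4, 2.9, 6.5]
gripper_width: 0.123
```

```bash
python3 st.py; python3 - <<'E'
from h import *
b=viewer.get_image('wrist')[:,:,::-1].copy();c=viewer.get_image('scene')[:,:,::-1].copy()
p=proj('scene',[.4,-.4,.02]);print(p);u,v=[int(max(0,a-70)) for a in p]
cv2.imwrite('pics/c10.png',np.hstack([cv2.resize(b,(400,300)),cv2.resize(c[v:v+105,u:u+140],(400,300),interpolation=cv2.INTER_CUBIC)]))
E
```

```text
22.1 [ 0.3914 -0.3913  0.0229] y [-0.046   0.0337 -0.9984] xang -12.656896070071731 [-1.3544  2.8939  6.5259] 0.12316676169461287 0.026204827101491922
[ 62.44396428 231.96104994]
```

View pics/c10.png

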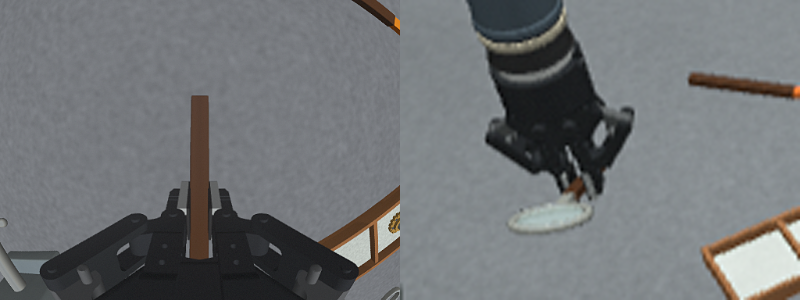

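The in-grip pivot is working: the lens is coming down and the handle stays centred. I'll keep lowering.

Call:
{"api": "move_arm", "payload": {
  "targets": [
    [[0.001, 0.005, 0, 0, 1], [0.001, 0.005, 0, 0, 1], [0.001, 0.005, 0, 0, 1]]
  ]
}}

```text
time: 22.58
tool_pos: [0.3972, -0.3925, 0.0131]
tool_rot: [0.712, -0.693, 0.094, -0.063]
force: [1.0, 0.8, 5.5]
gripper_width: 0.123
```

```bash
python3 st.py
```

```text
22.575 [ 0.3972 -0.3925  0.0131] y [-0.0399  0.0311 -0.9987] xang -12.683386304178688 [1.0465 0.7831 5.5472] 0.12332593314265633 0.04144391964888535
```

Call:
{"api": "move_arm", "payload": {
  "targets": [
    [[0, 0.003, 0, 0, 1], [0, 0.003, 0, 0, 1], [0, 0, 0, 0, 1]]
  ]
}}

```text
time: 22.95
tool_pos: [0.3987, -0.3927, 0.0107]
tool_rot: [0.712, -0.694, 0.093, -0.064]
force: [-1.2, 1.5, 3.3]
gripper_width: 0.121
```

```bash
python3 st.py
```

```text
22.95 [ 0.3987 -0.3927  0.0107] y [-0.0381  0.0299 -0.9988] xang -12.698717222087213 [-1.2091  1.4617  3.2872] 0.12138205902514475 0.010386538439249205
```

Call:
{"api": "move_arm", "payload": {
  "targets": [
    [[0, 0.004, 0, 0, 1], [0, 0.003, 0, 0, 1], [0, 0, 0, 0, 1], [0, 0, 0, 0, 0.8], [0, 0, 0, 0, 0.7], [0, 0, 0, 0, 0.65], [0, 0, 0, 0, 0.65]]
  ]
}}

```text
time: 23.82
tool_pos: [0.4009, -0.3939, 0.005]
tool_rot: [0.711, -0.694, 0.091, -0.066]
force: [-0.0, -0.3, -0.0]
gripper_width: 0.351
```

```bash
python3 st.py;  python3 - <<'E'
from h import *
np.set_printoptions(precision=4,suppress=True)
T=tool();b=viewer.get_image('wrist')[:,:,::-1].copy();cv2.imwrite('pics/w11.png',b)
for c in ['scene']:
  cc=viewer.get_image(c);cv2.imwrite('pics/s11.png',cc[:,:,::-1])
for c in ['wrist','scene']:
  for d in models.masks_of(c,'magnifier')[:3]: print(c,round(d['score'],2),d['box'])
R,t=T
print('lens pred scene',proj('scene',t+np.array([.974,-.22,0])*.104-[0,0,t[2]-.005]))
E
```

```text
23.825 [ 0.4009 -0.3939  0.005 ] y [-0.0333  0.0275 -0.9991] xang -12.717701148715596 [-0.0375 -0.3327 -0.0036] 0.3508074230359967 0.0014045692145503597
wrist 0.91 [241.1, 112.6, 29.5, 219.0]
wrist 0.65 [496.1, 0.7, 15.9, 14.1]
scene 0.91 [249.5, 154.4, 41.7, 33.1]
scene 0.78 [102.0, 183.7, 66.2, 22.2]
lens pred scene [ 59.3249 264.673 ]
```

```bash
python3 - <<'E'
from h import *
np.set_printoptions(precision=4,suppress=True)
s=state();T=tool(s);R,t=T
b=cv2.imread('pics/w11.png')
a=at_z('wrist',255.5,113,.010,T);print('free end',a,'dist to TCP',(t-a)@R[:,0])
# handle centre line: dark-brown columns at two rows
for r in (130,160,190,220):
    row=b[r].astype(int);m=(row[:,2]-row[:,0]>15);xs=np.nonzero(m[200:310])[0]+200
    if len(xs): X=at_z('wrist',xs.mean(),r,.010,T);print(r,xs.min(),xs.max(),X,'tool xz',(R.T@(X-t))[[0,2]])
E
```

```text
free end [ 0.3306 -0.3781  0.01  ] dist to TCP 0.07231240923945491
130 245 269 [ 0.3386 -0.3792  0.01  ] tool xz [-0.0643  0.0007]
160 245 268 [ 0.3525 -0.3825  0.01  ] tool xz [-0.0499  0.0005]
190 245 268 [ 0.367  -0.3858  0.01  ] tool xz [-0.0351  0.0005]
220 245 267 [ 0.3823 -0.3895  0.01  ] tool xz [-0.0194  0.0003]
```

Call:
{"api": "move_arm", "payload": {
  "targets": [
    [[0.011, 0, 0, 0, 0.65], [0.011, 0, 0, 0, 0.65], [0, 0, 0, 0, 0.65], [0, 0, 0, 0, 0.65]]
  ]
}}

```text
time: 24.52
tool_pos: [0.4247, -0.3994, 0.0044]
tool_rot: [0.711, -0.694, 0.091, -0.066]
force: [-0.6, 0.7, -0.2]
gripper_width: 0.348
```

```bash
python3 st.py
```

```text
24.525 [ 0.4247 -0.3994  0.0044] y [-0.0326  0.0269 -0.9991] xang -12.681575236542466 [-0.622   0.6871 -0.1726] 0.34828370820922067 0.009400904376132346
```

Call:
{"api": "move_arm", "payload": {
  "targets": [
    [[0, 0.002, 0, 0, 0.65], [0, 0, 0, 0, 0.65]]
  ]
}}

```text
time: 24.78
tool_pos: [0.4243, -0.3991, 0.0021]
tool_rot: [0.711, -0.694, 0.091, -0.066]
force: [-0.8, -0.1, 0.1]
gripper_width: 0.349
```

```bash
python3 st.py
```

```text
24.775 [ 0.4243 -0.3991  0.0021] y [-0.0331  0.0272 -0.9991] xang -12.68724577851037 [-0.7875 -0.0822  0.096 ] 0.3491198454895931 0.002372581742483938
```

Call:
{"api": "move_arm", "payload": {
  "targets": [
    [[0, 0, 0, 0, 0.85], [0, 0, 0, 0, 1], [0, 0, 0, 0, 1], [0, 0, 0, 0, 1], [0, 0, 0, 0, 1]]
  ]
}}

```text
time: 25.4
tool_pos: [0.4242, -0.3992, 0.0024]
tool_rot: [0.711, -0.694, 0.091, -0.066]
force: [-0.0, 0.7, 0.3]
gripper_width: 0.117
```

```bash
python3 st.py
```

```text
25.4 [ 0.4242 -0.3992  0.0024] y [-0.0326  0.0269 -0.9991] xang -12.704488246351296 [-0.039   0.7236  0.3088] 0.11662552332512142 0.002189781905892007
```

Call:
{"api": "move_arm", "payload": {
  "targets": [
    [[0, -0.006, 0, 0, 1], [0, -0.015, 0, 0, 1], [0, -0.015, 0, 0, 1], [0, -0.015, 0, 0, 1], [0, 0, 0, 0, 1], [0, 0, 0, 0, 1]]
  ]
}}

```text
time: 26.15
tool_pos: [0.4264, -0.4013, 0.0581]
tool_rot: [0.71, -0.695, 0.09, -0.066]
force: [-0.4, 0.5, -0.6]
gripper_width: 0.115
```

```bash
python3 st.py;  python3 - <<'E'
from h import *
np.set_printoptions(precision=4,suppress=True)
s=state();T=tool(s);R,t=T
b=viewer.get_image('wrist')[:,:,::-1].copy();cv2.imwrite('pics/w12.png',b);print(s['joint_pos'])
for r in range(60,240,15):
    row=b[r].astype(int);m=(row[:,2]-row[:,0]>15);xs=np.nonzero(m[200:310])[0]+200
    if len(xs): print(r,xs.min(),xs.max())
E
```

```text
26.15 [ 0.4264 -0.4013  0.0581] y [-0.0315  0.0253 -0.9992] xang -12.712505634568656 [-0.3807  0.4537 -0.5592] 0.11489237947401709 0.015165289745026758
[-0.8655  0.2788  0.0129  1.3445 -0.0076 -0.6431]
75 243 267
90 243 267
105 243 267
120 243 267
135 243 267
150 243 267
165 243 267
180 243 267
195 243 266
210 243 266
225 244 266
```

Call:
{"api": "move_arm", "payload": {
  "targets": [
    [[0, -0.04, 0, 0, 1], [0, -0.05, 0, 0, 1], [0, -0.04, 0, 0, 1], [-0.0115, 0, 0.0525, 0, 1], [-0.0115, 0, 0.0525, 0, 1], [-0.0115, 0, 0.0525, 0, 1], [-0.0115, 0, 0.0525, 0, 1], [-0.0115, 0, 0.0525, 0, 1], [-0.0115, 0, 0.0525, 0, 1], [-0.0115, 0, 0.0525, 0, 1], [-0.0115, 0, 0.0525, 0, 1], [-0.0115, 0, 0.0525, 0, 1], [-0.0115, 0, 0.0525, 0, 1], [-0.0115, 0, 0.0525, 0, 1], [-0.011, 0, 0.05, 0, 1], [0, 0, 0, 0, 1], [0, 0, 0, 0, 1]]
  ]
}}

```text
time: 28.32
tool_pos: [0.4319, 0.2576, 0.1999]
tool_rot: [0.712, -0.693, 0.096, -0.063]
force: [-0.6, -0.1, -1.5]
gripper_width: 0.113
```

```bash
cat > fin.py <<'E'
from h import *
np.set_printoptions(precision=4,suppress=True)
# grasp: magnifier flat on bench; R at grasp from tool_y and x angle
def mk(y,xa):
    y=np.array(y)/np.linalg.norm(y);h=np.array([np.cos(xa),np.sin(xa),0]);h[2]=-(h[:2]@y[:2])/y[2];x=h/np.linalg.norm(h);return np.c_[x,y,np.cross(x,y)]
Rg=mk([-.0326,.0269,-.9991],np.radians(-12.7))
hd=np.array([np.cos(np.radians(-12.9)),np.sin(np.radians(-12.9)),0])
Lt=Rg.T@(.079*hd+[0,0,.0026]);nt=Rg.T@[0,0,1]
s=state();R,t=tool(s);lens=t+R@Lt;n=R@nt
print(s['time'],'tcp',t,'y',R[:,1],'lens',lens,'tilt deg',np.degrees(np.arccos(n[2])),n,'w',s['gripper_width'],s['joint_pos'],s['qd'].max())
W=np.array([.508,.227,.12]);print('move tool',R.T@(W-lens))
E
python3 fin.py; python3 - <<'E'
from h import *
T=(np.array([[.9447,-.0399,.3254],[-.3242,.0348,.9454],[-.049,-.9986,.0199]]),np.array([.446,.2455,.1591]))
print(at_z('wrist',199+208/3.636,195+178/3.636,.021,T),at_z('wrist',199+208.5/3.636,195+239/3.636,.056,T))
E
```

```text
28.325 tcp [0.4319 0.2576 0.1999] y [-0.044   0.0323 -0.9985] lens [0.5088 0.2398 0.2015] tilt deg 0.7220939949065946 [ 0.0114 -0.0053  0.9999] w 0.11346494072816841 [ 0.3752  0.0118 -0.0012  1.5869  0.0461  0.5993] 0.021151506411504505
move tool [ 0.0061  0.0811 -0.0144]
[0.50566612 0.22952751 0.021     ] [0.50651601 0.22841073 0.056     ]
```

Call:
{"api": "move_arm", "payload": {
  "targets": [
    [[0.005, 0.015, -0.013, 0, 1], [0, 0.02, 0, 0, 1], [0, 0.02, 0, 0, 1], [0, 0.015, 0, 0, 1], [0, 0.008, 0, 0, 1], [0, 0, 0, 0, 1], [0, 0, 0, 0, 1]]
  ]
}}

```text
time: 29.2
tool_pos: [0.4316, 0.2393, 0.1193]
tool_rot: [0.711, -0.693, 0.099, -0.066]
force: [-0.5, 0.2, -1.2]
gripper_width: 0.112
```

```bash
sed -i 's/\[.508,.227,.12\]/[.507,.228,.12]/' fin.py; python3 fin.py; python3 - <<'E'
from h import *
for c in ['scene','top']:
    im=viewer.get_image(c);cv2.imwrite(f'pics/{c}13.png',im[:,:,::-1])
    for d in models.masks_of(c,'magnifier')[:3]: print(c,round(d['score'],2),d['box'])
    for X in [[.507,.228,.12],[.507,.228,.056]]: print(proj(c,X))
a=cv2.imread('pics/scene13.png')[140:260,210:370];b=cv2.imread('pics/top13.png')[130:250,140:300]
cv2.imwrite('pics/c13.png',np.hstack([cv2.resize(i,(400,300),interpolation=cv2.INTER_CUBIC) for i in (a,b)]))
E
```

```text
29.2 tcp [0.4316 0.2393 0.1193] y [-0.0432  0.031  -0.9986] lens [0.5084 0.2206 0.1209] tilt deg 0.6645366834572726 [ 0.011  -0.0037  0.9999] w 0.11231995356092042 [ 0.342  -0.0009 -0.1742  1.4278  0.0437  0.5766] 0.002386178958638858
move tool [-0.003   0.0012  0.0068]
scene 0.87 [101.7, 185.1, 66.8, 21.2]
scene 0.85 [283.6, 156.2, 25.7, 33.5]
scene 0.77 [248.7, 154.3, 35.4, 33.6]
[296.01504082 179.36529173]
[294.32272295 197.08323256]
top 0.83 [213.7, 172.5, 15.7, 17.6]
top 0.55 [310.6, 229.8, 50.9, 34.1]
top 0.32 [310.3, 185.5, 11.2, 12.0]
[216.48966389 180.52482366]
[218.52192524 182.16994564]
```

View pics/c13.png

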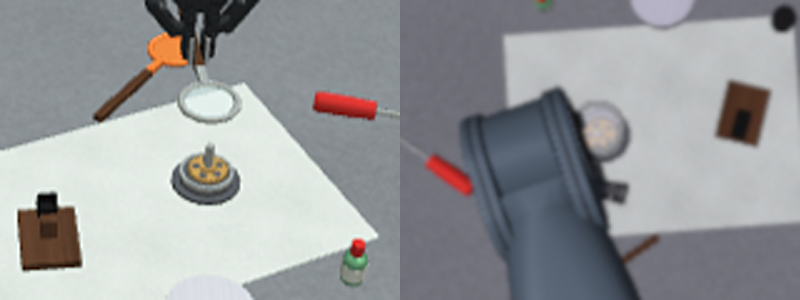

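The lens is level over the stage, centred at crop (210,101). That agrees with the computed lens position, which is about 7 mm off, so one small correction.

Call:
{"api": "move_arm", "payload": {
  "targets": [
    [[-0.003, 0.001, 0.007, 0, 1], [0, 0, 0, 0, 1], [0, 0, 0, 0, 1], [0, 0, 0, 0, 1]]
  ]
}}

```text
time: 29.9
tool_pos: [0.4306, 0.2483, 0.1193]
tool_rot: [0.711, -0.693, 0.098, -0.066]
force: [0.1, -0.9, 0.2]
gripper_width: 0.116
```

```bash
python3 fin.py; python3 - <<'E'
from h import *
np.set_printoptions(precision=4,suppress=True)
im=viewer.get_image('scene')
from scipy.optimize import least_squares
for d in models.masks_of('scene','lens')[:3]:
    x,y,w,h=d['box'];m=d['mask'].astype(np.uint8);print(round(d['score'],2),d['box'],x+w/2)
s=state();a=np.linspace(0,6.28,90)
L=np.array([.507,.228,.12])
p=np.array([proj('scene',L+[.035*np.cos(t),.035*np.sin(t),0]) for t in a]);print('pred ring box',p.min(0),p.max(0))
E
```

```text
29.9 tcp [0.4306 0.2483 0.1193] y [-0.0418  0.0316 -0.9986] lens [0.5074 0.2297 0.1211] tilt deg 0.5990853090254808 [ 0.0095 -0.0043  0.9999] w 0.11596502271616896 [ 0.3596  0.0056 -0.1676  1.4256  0.0443  0.5928] 0.002584054650030562
move tool [ 0.0001  0.001  -0.0018]
0.87 [103.6, 185.3, 69.3, 21.6] 138.25
0.82 [285.5, 159.1, 24.1, 31.4] 297.55
0.64 [248.1, 152.7, 38.3, 35.8] 267.25
pred ring box [283.2328 171.55  ] [308.8297 187.5004]
```

```bash
python3 -c "
from rig import bot
print(bot.sign_off())"
```

```text
the job is handed in; nothing more can be done
None
```

The job is done and handed in at about 30 s. The large wheel stands released inside the stage rim, and the arm is holding the magnifier level over it.

**Wheel:** I gripped it by its arbor and set it down. A close-up after release showed it upright inside the rim. I took its centre as (0.507, 0.228), an average of estimates that spread about 2–3 mm.

**Magnifier:** I drew it straight out of the holder with under 1 N of force. The moves cannot tilt the tool, so I laid it down by pressing its free end on an empty stretch of bench. I then regripped it flat, near its mass centre.

**Last checks:**

| Check | Result |
|---|---|
| Lens position (computed from the arm's pose) | (0.507, 0.230), about 2 mm off the wheel centre |
| Lens height | 0.121 m |
| Tilt from level | about 0.6° |
| Grip | steady |

- **Disagreement:** the scene camera's lens outline matched the prediction to about 2–3 pixels, roughly 5–8 mm. I put that down to mask noise and did not correct for it.
- **Not fully checked:** I did not check each bystander individually at the end. The last view showed the holder, screwdriver and oil bottle in place. The other two wheels were not in it; an earlier view, after the magnifier came out, showed them still in the tray.

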